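# Line up the slotted nut and lay in its lock pin

## Robot

A 6-joint arm with a two-finger parallel gripper is mounted at the origin on the work surface. World frame = base frame: x ahead of the robot, y to its left, z up, the work surface at z = 0. Lengths are in m, angles in rad, forces in N, time in s.
With the tool pointing down it reaches from about 0.225 to 0.875 m from the base axis. Payload 3.4 kg.
Tool frame: the origin (TCP) lies where the fingers leave the gripper's body, on its centre line; the fingertips stand 73 mm ahead of it and the grasp point (between the pads) lies 54 mm ahead of it (manip.grip_point_offset is the distance from the TCP to the grasp point, in m); z points along the fingers, y is the line along which they close (so a half turn about z gives the same grasp; the last joint's range is limited). The gripper opens to 85 mm and grips with 20 to 120 N. Pads are 22 mm wide; open, the fingers measure 114 mm over their backs; the gripper's body (76 mm by 85 mm) begins 54 mm behind the grasp point. The pads swing forward as they close: fully open they stand 13 mm farther back than shut.
Start: joints at [1.113, 0.276, 1.505, -0, 1.361, -0.121], TCP at [0.19, 0.543, 0.304] pointing down, gripper open.
Joint ranges: [-2.89, 2.89], [-0.75, 2.08], [0.22, 2.7], [-1.18, 4.32], [0.11, 2.71], [-2.7, 2.7]. Speed limits (rad/s): [2.57, 2.57, 3.14, 3.14, 3.14, 3.14].

## Interface

Orientations are given as a unit quaternion [w, x, y, z].
In Python, from rig import sensors, cams, manip, spotter gives the robot as it stands.
- The arm moves only by the tool drive_tool, never from a script. Its argument "targets" is a list of rows, each a list of 4 numbers: the shift along the world's x, y, z in m, then the turn about the world's z in degrees. In form: [[dx, dy, dz, spin], ...]. A call has exactly 5 rows; each row shifts and turns the commanded pose from where the row before left it; what a row does not reach is not made up. A row lasts 1/8 s, in which the tool goes at most 62.5 mm and 10.7 degrees, less where a joint would pass 70% of its speed; a pose out of reach is approached as far as the arm can. A call is refused whole if a number of a shift passes 0.0625 or a number of a turn 10.7, either way. A call with a gripper value outside its range is refused whole. "jaw" is the finger opening in m, from 0 to 0.0854, set as the call begins (left out, the last holds). The fingers move at their own pace and stop on an object; "force" is the grip in N (left out, the last holds). Time passes only in rows, so rows that do not move let the fingers close, or fill a call up. It gives the time, the measured TCP pose, the force and the opening at its end, in the units of the state.
- sensors.get_state(): the state, without advancing time (a new reading comes with each control period).
- cams.get_image(name): name is "scene" or "top"; returns a dict with "color" (400x640x3 uint8, red, green, blue), "intrinsics" (3x3 intrinsics, pixels), "R" (3x3) and "t" (3): a world point X has camera coordinates R X + t. Camera axes: x right, y down, z forward; pixel columns grow to the right and rows downward; lengths in m; the calibration is good to about 2 mm. A picture is of the moment at which its call begins. There is no depth.
- manip.sign_off(): hands the job in, once; it reports no verdict.
Trained networks look in the newest picture that a camera, given by its name, has taken for a name from the list of things; names that differ only in an ending like _2 or _b are one class to them, and where a whole thing is asked for, a point or a joint stands for the part that bears it (a point fixed in the world has none). Each returns a list of dicts, best first, with "score" (0 to 1); they miss things now and then, are a little off and sometimes report something else, mostly with a low value. They report only what shows in the picture. A call takes as long as a camera call. They do not tell look-alikes from the thing itself.
- spotter.find_in(query, camera): "point" ([x, y, z] in m, in world coordinates, good to about 4 mm: the middle of the surface that is visible of it).
- spotter.landmark_of(query, camera): "point" ([x, y, z] in m, in world coordinates, good to about 4 mm: a listed point, or the origin of a listed thing).
The state is a dict: "clock": time; "qpos": joint angles; "qd": joint speeds; "effort": joint torques, N m; "position": TCP position; "ee_rot": TCP orientation; "contact_force": force on the tool from outside, world axes, zero at the start; "moment": the same for the moment, N m; "width": finger opening in m.
Only numpy, scipy, OpenCV 4.12 (cv2) and the standard library are available. Lean on these libraries where they do the work, as an engineer would, in place of code of your own. Each camera call takes 0.05 s, during which the arm holds its last target. There are 200 camera calls.

## Task

The hex nut on the sub stub in the grey pinning fixture stops short of its lock. Turn the nut clockwise (seen from above), less than a quarter turn, until the slot across its top lines up with the notches in the two ears, then lay the long lock pin - not the short one of the same shape - across the fixture, down in both notches and through the nut's slot with its tab upright, and let go.

Things in the scene. Friction and masses are not known exactly. Their poses are not given: they have to be found in the camera images.
- fixture: Fixture bolted to the shelf: grey base 150 x 80 x 14 mm. Origin: centre of its underside, on the nut's axis; z up. Two steel ears at x = -50 and +50 mm, each 8 mm thick, 32 wide (y), 86 high, notched on top: notch floor at height 74, 14 wide, flared to 26 at the top. A black stub between them carries the nut. Pin home: bar along x on both notch floors, pin origin 67 mm above the shelf.
- lock_nut (a joint): Angle of the nut about its vertical axis, rad: 0 when its slot lies along the fixture's x, in line with the notches; positive is counter-clockwise from above. Starts at 0.4 to 0.75; stops at -0.6 and 1.2. Turns stiffly (0.15 N m), stays where left, does not rise noticeably.
- slot (a point): Centre of the slot's floor, on the nut's axis, 72 mm above the shelf; x along the slot, z up; turns with the nut. Steel hex nut, 50 mm across flats, 58 across corners, height 50 to 92 mm. Slot 20 wide, 20 deep, right across the top from corner to corner, parallel to two flats (29 mm long) 25 mm either side of it, good to grip. The plain loose nut is not it.
- lock_pin: Long steel pin, 0.22 kg, standing on its end collars. Origin: mid-length, at the collars' underside; x along it, z up. Bar 10 x 10 mm, underside at z 7. Collars 24 x 24, 8 thick, inner faces at x = -68 and +68 (152 overall), to go outside the ears. Upright grip tab in the middle: 30 long, 10 thick (y), z 17 to 62. Either way round fits. The short pin is alike but 88 mm overall.
Mind the look-alikes: they are no part of the job. What is shaped like the lock_pin but brown or purple is not meant.

How it is judged:
By the outcome, as a careful person would: the job done as asked, in the order asked, and still so for the second after the job is handed in, with the robot touching nothing.
It also fails if it takes over 54 s, if anything falls off the work surface, if the arm or the gripper's body presses on something with over 40 N, if the wrist force passes 120 N, or if a joint passes its speed limit or range.

## Working session

There is one attempt and no reset: what is moved stays moved. The work goes in short steps, Python scripts to look and compute and a tool call to move; the robot and the scene stay as the last step left them, time stands still between calls to the robot, and variables do not carry over. Pictures are saved under pics/ and viewed, on a budget of 10 in all, crops included, one or two more only if the job needs it, and the job is handed in when it is done.

Besides the shell and the picture viewer there is one more tool, called after "Request:" as name(argument=value, ...), one argument or row to a line, values as JSON. drive_tool: Moves the arm, as the interface text tells. Its arguments: {"type":"object","properties":{"targets":{"type":"array","items":{"type":"array","items":{"type":"number"}}},"jaw":{"type":"number"},"force":{"type":"number"}},"required":["targets"]}

```bash
mkdir -p pics; ls; cat > h.py <<'E'
import numpy as np, cv2
from rig import sensors, cams, manip, spotter
def snap(cam,name=None):
    im=cams.get_image(cam)
    if name: cv2.imwrite('pics/'+name,cv2.cvtColor(im['color'],cv2.COLOR_RGB2BGR))
    return im
def proj(im,X):
    X=np.atleast_2d(X); c=X@np.array(im['R']).T+im['t']; p=c@np.array(im['intrinsics']).T
    return p[:,:2]/p[:,2:]
def unproj(im,uv,z):
    uv=np.atleast_2d(uv); d=np.c_[uv,np.ones(len(uv))]@np.linalg.inv(im['intrinsics']).T@np.array(im['R'])
    c=-np.array(im['R']).T@im['t']; return c+d*((z-c[2])/d[:,2])[:,None]
E
python3 - <<'E'
from h import *
for c in('top','scene'):
    im=snap(c,c+'1.png'); print(c,im['intrinsics'][0][0],(-np.array(im['R']).T@im['t']).round(3))
    for q in('fixture','lock_nut','slot','lock_pin'):
        for f in(spotter.find_in,spotter.landmark_of):
            try:
                for r in f(q,c)[:4]: print(q,f.__name__,np.round(r['point'],3),round(r['score'],2),proj(im,r['point'])[0].round())
            except Exception as e: print(q,e)
print(sensors.get_state())
E
```

```text
pics
top 483.6175737448034 [ 0.394 -0.053  1.06 ]
fixture call [0.51  0.139 0.015] 0.68 [222. 199.]
fixture call [0.516 0.15  0.002] 0.64 [218. 197.]
lock_nut call [0.522 0.151 0.08 ] 0.87 [210. 189.]
lock_nut call [ 0.589 -0.214  0.017] 0.28 [385. 167.]
lock_nut it knows: fixture, lock_pin, slot
slot call [0.522 0.149 0.078] 0.93 [212. 190.]
slot call [0.519 0.151 0.071] 0.64 [211. 192.]
lock_pin call [ 0.514 -0.045  0.015] 0.86 [307. 199.]
lock_pin call [ 0.353 -0.323  0.016] 0.81 [434. 277.]
lock_pin call [ 0.588 -0.215  0.015] 0.68 [385. 168.]
lock_pin call [0.524 0.149 0.084] 0.46 [211. 188.]
lock_pin call [ 0.591 -0.219  0.001] 0.95 [386. 168.]
lock_pin call [ 0.353 -0.326  0.001] 0.77 [434. 277.]
lock_pin call [ 0.517 -0.046 -0.001] 0.6 [307. 199.]
scene 465.43487352910455 [ 1.108 -0.18   0.887]
fixture call [0.537 0.138 0.023] 0.72 [403. 229.]
fixture call [ 0.52   0.15  -0.003] 0.94 [404. 229.]
lock_nut call [0.528 0.148 0.069] 0.94 [409. 214.]
lock_nut it knows: fixture, lock_pin, slot
slot call [0.53  0.147 0.072] 0.58 [409. 213.]
slot call [0.519 0.15  0.07 ] 0.96 [409. 2
[... 288 characters left out ...]
 [ 0.353 -0.329  0.002] 0.81 [195. 203.]
{'clock': 0.8, 'qpos': array([ 1.11297416e+00,  2.75895471e-01,  1.50486208e+00, -7.60868089e-06,
        1.36069339e+00, -1.20996686e-01]), 'qd': array([-0.00150609, -0.00122568,  0.00096126, -0.0002301 ,  0.0009622 ,
        0.00035528]), 'effort': array([-4.20260221e-04, -4.16601920e+01, -2.46085989e+01, -7.80187452e-05,
        3.08499275e-04,  5.94158237e-06]), 'position': array([0.190058  , 0.54272741, 0.30394574]), 'ee_rot': array([2.37882267e-05, 1.67616976e-01, 9.85852192e-01, 6.68504449e-05]), 'contact_force': array([ 0.17913379, -0.09839563,  0.20025954]), 'moment': array([ 0.00927821,  0.01919362, -0.01595542]), 'width': 0.085092718538716}
```

View pics/top1.png

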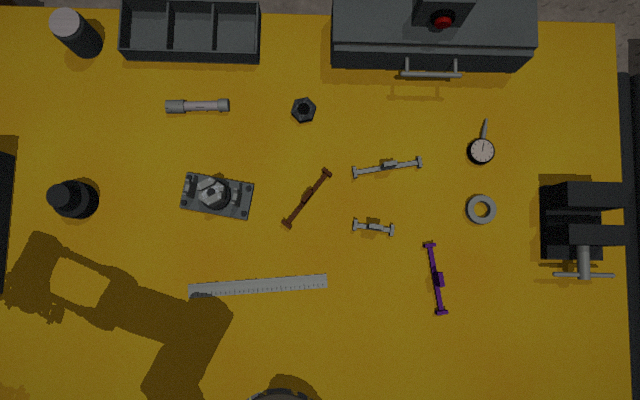

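View pics/scene1.png

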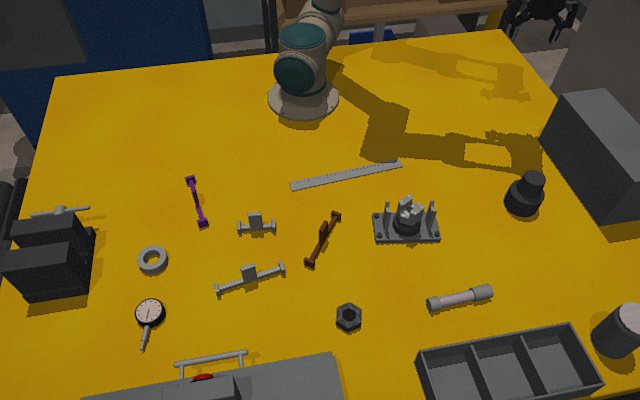

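Top view: the fixture is at about (215,195), the grey long pin at (387,167), the grey short pin at (373,228), and the brown and purple decoys at (307,199) and (436,278). I'll zoom in next for the angles.

```bash
python3 - <<'E'
import cv2,numpy as np
t=cv2.imread('pics/top1.png');s=cv2.imread('pics/scene1.png')
f=lambda a,x,y,w,h,k:cv2.resize(a[y:y+h,x:x+w],None,fx=k,fy=k,interpolation=cv2.INTER_CUBIC)
a=f(t,173,163,90,66,4.4444);b=f(t,343,140,90,66,4.4444);c=f(s,365,185,90,66,4.4444);d=f(s,207,250,90,66,4.4444)
o=np.vstack([np.hstack([a,b]),np.hstack([c,d])]);print(o.shape)
cv2.imwrite('pics/crop1.png',np.clip(o*1.5,0,255).astype('uint8'))
E
```

```text
(586, 800, 3)
```

View pics/crop1.png

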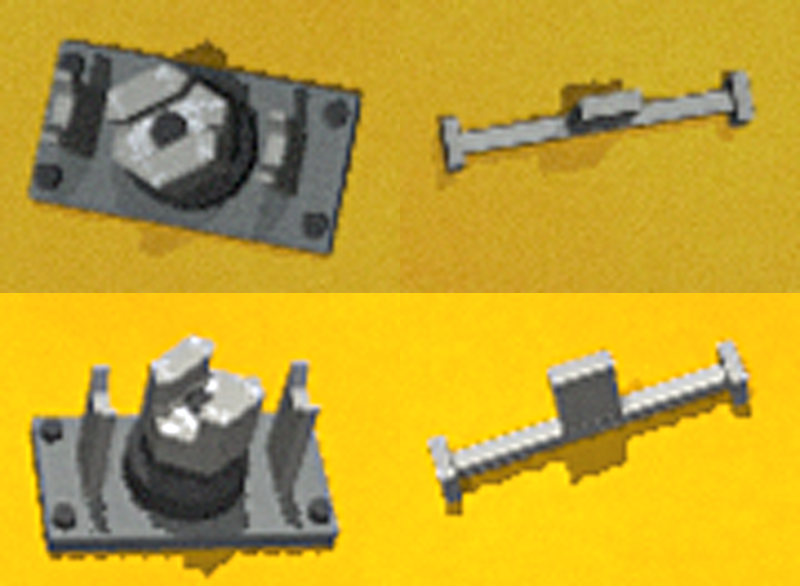

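```bash
python3 - <<'E'
from h import *
from scipy.optimize import least_squares
ims={c:cams.get_image(c) for c in('top','scene')}
up=lambda p,ox,oy,sx=0,sy=0:(np.array(p,float)-[sx,sy])/4.4444+[ox-.4+.0,oy-.4]
# base top-face corners
top=up([(63,42),(360,92),(330,250),(30,198)],173,163)
W=unproj(ims['top'],top,.012);print('corners',W.round(4)[:,:2].tolist(),W.mean(0).round(4))
sc=up([(33,418),(318,412),(337,535),(50,540)],365,185,0,293)
W2=unproj(ims['scene'],sc,.014);print('scene',W2.round(4)[:,:2].tolist(),W2.mean(0).round(4))
for w in(W,W2):
  e=lambda i,j:(np.degrees(np.arctan2(*(w[j]-w[i])[[1,0]])).round(1),np.linalg.norm((w[j]-w[i])[:2]).round(4))
  print([e(0,1),e(3,2),e(0,3),e(1,2)])
# pin ends: collar centre tops z .024, tab top z .062
p=unproj(ims['top'],up([(452,143),(740,97)],343,140,400,0),.020);d=p[1]-p[0]
print('pin top',p.mean(0).round(4),np.linalg.norm(d),np.degrees(np.arctan2(d[1],d[0])))
print('tab',unproj(ims['top'],up([(610,105)],343,140,400,0),.060))
p=unproj(ims['scene'],up([(443,457),(733,363)],207,250,400,293),.024);d=p[1]-p[0]
print('pin scene',p.mean(0).round(4),np.linalg.norm(d),np.degrees(np.arctan2(d[1],d[0])))
# overlay
def draw(c,fx,fy,yaw,th,px,py,pyaw):
  im=ims[c];K=4
  img=cv2.resize(cv2.cvtColor(im['color'],cv2.COLOR_RGB2BGR),None,fx=K,fy=K,interpolation=cv2.INTER_CUBIC)
  img=np.clip(img*1.4,0,255).astype('uint8')
  def pl(pts,x,y,a,col):
    R=np.array([[np.cos(a),-np.sin(a)],[np.sin(a),np.cos(a)]]);P=np.array(pts,float);P[:,:2]=P[:,:2]@R.T+[x,y]
    cv2.polylines(img,[np.round((proj(im,P)+.5)*K).astype(int)],True,col,1)
  b=[(-.075,-.04,.014),(.075,-.04,.014),(.075,.04,.014),(-.075,.04,.014)];pl(b,fx,fy,yaw,(0,0,255))
  for s in(-.05,.05):pl([(s-.004,-.016,.086),(s+.004,-.016,.086),(s+.004,.016,.086),(s-.004,.016,.086)],fx,fy,yaw,(0,255,0))
  r=.025/np.cos(np.pi/6);pl([(r*np.cos(k*np.pi/3),r*np.sin(k*np.pi/3),.092) for k in range(6)],fx,fy,yaw+th,(255,0,0))
  for s in(-.01,.01):pl([(-.023,s,.092),(.023,s,.092)],fx,fy,yaw+th,(255,0,255))
  for s in(-.072,.072):pl([(s-.004,-.012,.024),(s+.004,-.012,.024),(s+.004,.012,.024),(s-.004,.012,.024)],px,py,pyaw,(0,0,255))
  pl([(-.015,-.005,.062),(.015,-.005,.062),(.015,.005,.062),(-.015,.005,.062)],px,py,pyaw,(255,0,0))
  (u,v),(a,bb)=proj(im,[(fx,fy,.05),(px,py,.02)])
  f=lambda u,v:img[int(v-34)*K:int(v+34)*K,int(u-49)*K:int(u+49)*K]
  return np.hstack([f(u,v),f(a,bb)])
open('draw.txt','w')
def ang(w): d=(w[1]-w[0])+(w[2]-w[3]);return np.arctan2(d[1],d[0])
yaw=ang(W); yaw2=ang(W2);print(np.degrees([yaw,yaw2]))
f=(W.mean(0)+W2.mean(0))/2
pp=unproj(ims['top'],up([(452,143),(740,97)],343,140,400,0),.020);d=pp[1]-pp[0]
o=np.vstack([draw(c,.519,.150,yaw,.70,.592,-.217,np.arctan2(d[1],d[0])) for c in ims])
cv2.imwrite('pics/ov1.png',o);print(o.shape)
E
```

```text
corners [[0.5679, 0.2184], [0.5468, 0.0715], [0.4686, 0.0832], [0.4904, 0.2304]] [0.5184 0.1509 0.012 ]
scene [[0.471, 0.0838], [0.4954, 0.2344], [0.5728, 0.2161], [0.5486, 0.0715]] [0.522  0.1515 0.014 ]
[(np.float64(-98.2), np.float64(0.1484)), (np.float64(-98.4), np.float64(0.1488)), (np.float64(171.2), np.float64(0.0784)), (np.float64(171.5), np.float64(0.0791))]
[(np.float64(80.8), np.float64(0.1526)), (np.float64(80.5), np.float64(0.1466)), (np.float64(-9.0), np.float64(0.0785)), (np.float64(-13.3), np.float64(0.0795))]
pin top [ 0.59   -0.2184  0.02  ] 0.14408521268012192 -79.34385094030331
tab [[ 0.58973938 -0.21849271  0.06      ]]
pin scene [ 0.593  -0.2187  0.024 ] 0.1431156329500727 100.16733994436908
[-98.297915    80.62778303]
(544, 784, 3)
```

View pics/ov1.png

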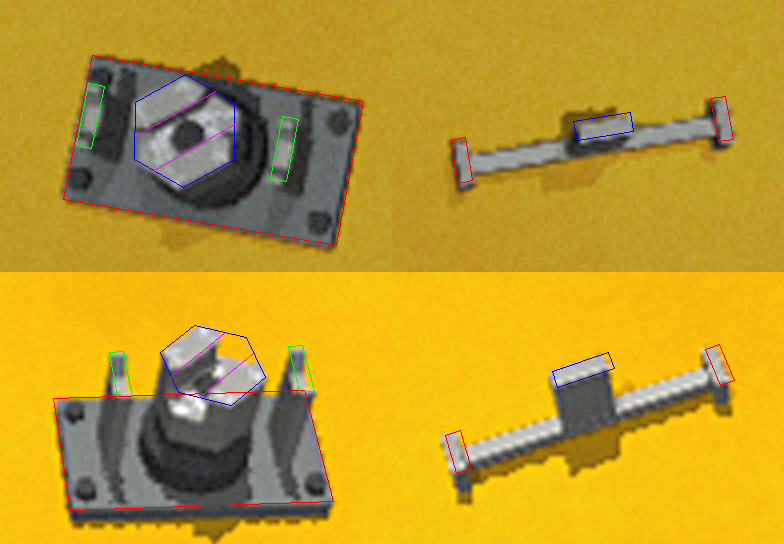

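Crop 1 and the overlay agree. The fixture model at (0.519, 0.150), yaw 81.3°, with the nut at about 0.70 rad, matches the picture. The pin sits at (0.591, -0.218), yaw 100.4°. I'll move above the nut.

Request:
drive_tool(
  targets=[
    [0.033,-0.0393,0,-4],
    [0.033,-0.0393,0,-4],
    [0.033,-0.0393,0,-4],
    [0.033,-0.0393,0,-4],
    [0.033,-0.0393,0,-4],
  ],
  jaw=0.0854,
  force=40,
)

```text
clock: 1.52
position: [0.3559, 0.345, 0.3041]
ee_rot: [0.0, 0.337, 0.941, 0.0]
contact_force: [-0.2, 0.4, -0.1]
width: 0.0856
```

Request:
drive_tool(
  targets=[
    [0.033,-0.0393,0,-4],
    [0.033,-0.0393,0,-4],
    [0.033,-0.0393,0,-4],
    [0.033,-0.0393,0,-4],
    [0.032,-0.0393,0,-3.3],
  ],
)

```text
clock: 2.15
position: [0.5201, 0.1483, 0.3041]
ee_rot: [0.0, 0.49, 0.872, 0.0]
contact_force: [0.4, 0.3, 0.7]
width: 0.0854
```

Request:
drive_tool(
  targets=[
    [-0.001,0.002,-0.04,0],
    [0,0,-0.04,0],
    [0,0,-0.035,0],
    [0,0,-0.015,0],
    [0,0,0,0],
  ],
)

```text
clock: 2.78
position: [0.5179, 0.1517, 0.1735]
ee_rot: [-0.001, 0.489, 0.872, -0.0]
contact_force: [-0.6, -0.6, 0.3]
width: 0.0853
```

```bash
python3 - <<'E'
from h import *
o=[]
for c in('top','scene'):
    im=snap(c);u,v=proj(im,(.519,.15,.1))[0].astype(int)
    o.append(cv2.resize(cv2.cvtColor(im['color'],3 if 0 else cv2.COLOR_RGB2BGR)[v-50:v+50,u-50:u+50],None,fx=4,fy=4,interpolation=cv2.INTER_CUBIC))
cv2.imwrite('pics/desc.png',np.clip(np.hstack(o)*1.4,0,255).astype('uint8'))
E
```

```text
(no output)
```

View pics/desc.png

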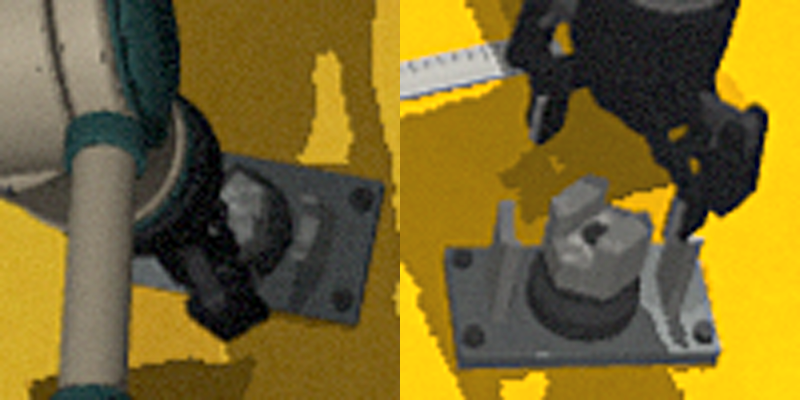

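The open fingers straddle the nut and sit clear of the ears. I'll lower the last bit and close.

Request:
drive_tool(
  targets=[
    [0.001,-0.0015,-0.02,0],
    [0,0,-0.015,0],
    [0,0,-0.01,0],
    [0,0,0,0],
    [0,0,0,0],
  ],
)

```text
clock: 3.5
position: [0.5194, 0.1503, 0.1293]
ee_rot: [0.0, 0.489, 0.872, 0.0]
contact_force: [0.4, 0.2, -0.9]
width: 0.0853
```

Request:
drive_tool(
  targets=[
    [0,0,0,0],
    [0,0,0,0],
    [0,0,0,0],
    [0,0,0,0],
    [0,0,0,0],
  ],
  jaw=0.04,
  force=40,
)

```text
clock: 4.12
position: [0.5206, 0.151, 0.13]
ee_rot: [0.001, 0.49, 0.872, 0.002]
contact_force: [2.7, 4.9, 5.5]
width: 0.0498
```

Closed at 49.8 mm, so it's on the flats. Now 40° clockwise.

Request:
drive_tool(
  targets=[
    [0,0,0,-8],
    [0,0,0,-8],
    [0,0,0,-8],
    [0,0,0,-8],
    [0,0,0,-8],
  ],
  force=60,
)

```text
clock: 4.75
position: [0.5205, 0.151, 0.1301]
ee_rot: [0.001, 0.759, 0.651, 0.002]
contact_force: [2.1, 4.4, 7.1]
width: 0.0498
```

Request:
drive_tool(
  targets=[
    [0,0,0,0],
    [0,0,0,0],
    [0,0,0,0],
    [0,0,0,0],
    [0,0,0,0],
  ],
)

```text
clock: 5.38
position: [0.5205, 0.151, 0.1301]
ee_rot: [0.001, 0.758, 0.652, 0.002]
contact_force: [2.5, 5.2, 6.9]
width: 0.049
```

Request:
drive_tool(
  targets=[
    [0,0,0,0],
    [0,0,0,0],
    [0,0,0,0],
    [0,0,0.03,0],
    [0,0,0.05,0],
  ],
  jaw=0.0854,
)

```text
clock: 6.0
position: [0.5175, 0.1498, 0.2077]
ee_rot: [-0.001, 0.758, 0.652, -0.003]
contact_force: [0.8, 0.4, -0.4]
width: 0.0851
```

Request:
drive_tool(
  targets=[
    [0.004,-0.02,0.05,0],
    [0.01,-0.052,0.02,3],
    [0.01,-0.052,0,3],
    [0.01,-0.052,0,3],
    [0.01,-0.052,0,3],
  ],
)

```text
clock: 6.62
position: [0.5627, -0.0795, 0.2787]
ee_rot: [-0.0, 0.685, 0.728, -0.0]
contact_force: [1.0, 0.9, 0.1]
width: 0.0852
```

Request:
drive_tool(
  targets=[
    [0.01,-0.052,0,3],
    [0.01,-0.052,0,3],
    [0.0065,-0.037,0,1],
    [0,0,0,0],
    [0,0,0,0],
  ],
)

```text
clock: 7.25
position: [0.589, -0.2184, 0.2783]
ee_rot: [-0.001, 0.64, 0.768, 0.0]
contact_force: [0.8, 0.5, -0.5]
width: 0.0853
```

```bash
sed -n '/^def draw/,/^  return/p' /dev/null; python3 - <<'E'
from h import *
o=[]
for c in('top','scene'):
    im=snap(c);K=4
    for q in('slot','fixture'): print(c,q,[(np.round(r['point'],4),round(r['score'],2)) for r in spotter.landmark_of(q,c)[:1]])
    img=np.clip(cv2.resize(cv2.cvtColor(im['color'],cv2.COLOR_RGB2BGR),None,fx=K,fy=K,interpolation=cv2.INTER_CUBIC)*1.4,0,255).astype('uint8')
    a=np.radians(81.3);R=np.array([[np.cos(a),-np.sin(a)],[np.sin(a),np.cos(a)]])
    def pl(P,col):
        P=np.array(P,float);P[:,:2]=P[:,:2]@R.T+[.5195,.1505];cv2.polylines(img,[np.round((proj(im,P)+.5)*K).astype(int)],True,col,1)
    r=.025/np.cos(np.pi/6);pl([(r*np.cos(k*np.pi/3),r*np.sin(k*np.pi/3),.092) for k in range(6)],(255,0,0))
    for s in(-.01,.01):pl([(-.023,s,.092),(.023,s,.092)],(255,0,255))
    for s in(-.05,.05):pl([(s-.004,-.016,.086),(s+.004,-.016,.086),(s+.004,.016,.086),(s-.004,.016,.086)],(0,255,0))
    u,v=proj(im,(.5195,.1505,.05))[0];o.append(img[int(v-40)*K:int(v+40)*K,int(u-48)*K:int(u+48)*K])
cv2.imwrite('pics/nut2.png',np.hstack(o))
E
```

```text
top slot []
top fixture [(array([ 5.166e-01,  1.500e-01, -2.000e-04]), 0.83)]
scene slot [(array([0.5186, 0.1537, 0.0699]), 0.6)]
scene fixture [(array([ 0.5215,  0.1492, -0.0042]), 0.73)]
```

View pics/nut2.png

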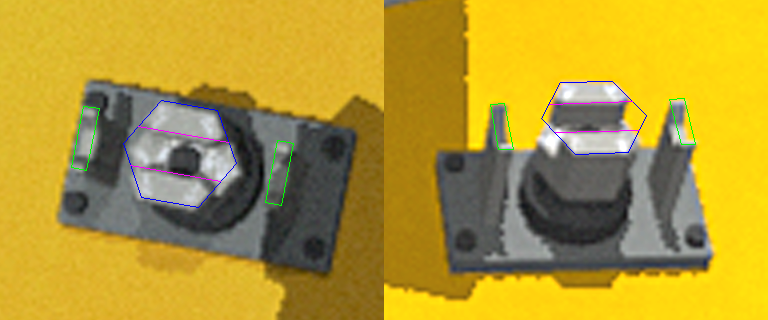

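The nut's slot now matches the zero-angle model in both views. On to the pin's tab.

Request:
drive_tool(
  targets=[
    [0.0015,0,-0.045,0],
    [0,0,-0.045,0],
    [0,0,-0.045,0],
    [0,0,-0.029,0],
    [0,0,-0.01,0],
  ],
  jaw=0.06,
)

```text
clock: 8.18
position: [0.5902, -0.2178, 0.1031]
ee_rot: [-0.002, 0.64, 0.769, -0.0]
contact_force: [0.9, -0.2, -0.6]
width: 0.0603
```

Request:
drive_tool(
  targets=[
    [0,0,0,0],
    [0,0,0,0],
    [0,0,0,0],
    [0,0,0,0],
    [0,0,0,0],
  ],
  jaw=0.0,
  force=60,
)

```text
clock: 8.8
position: [0.5918, -0.2191, 0.1065]
ee_rot: [0.001, 0.64, 0.768, 0.0]
contact_force: [0.0, 0.9, 7.0]
width: 0.0092
```

Request:
drive_tool(
  targets=[
    [0,0,0,0],
    [0,0,0,0],
    [0,0,0,0],
    [0,0,0,0],
    [0,0,0,0],
  ],
)

```text
clock: 9.43
position: [0.5918, -0.2192, 0.1066]
ee_rot: [0.001, 0.64, 0.768, 0.0]
contact_force: [-0.6, 0.7, 6.1]
width: 0.0093
```

Request:
drive_tool(
  targets=[
    [0,0,0.02,0],
    [0,0,0.04,0],
    [0,0,0.05,0],
    [0,0,0.05,0],
    [0,0,0,0],
  ],
)

```text
clock: 10.05
position: [0.5928, -0.2196, 0.2698]
ee_rot: [0.005, 0.64, 0.768, 0.001]
contact_force: [0.2, -0.1, -1.9]
width: 0.0091
```

```bash
python3 - <<'E'
from h import *
s=sensors.get_state();print(s['position'],s['ee_rot'],s['width'],s['contact_force'])
im=snap('top')
for c in('top','scene'):
    im=snap(c); print([(np.round(r['point'],3),round(r['score'],2)) for r in spotter.landmark_of('lock_pin',c)])
P=s['position'];u,v=proj(im,P-[0,0,.08])[0].astype(int)
cv2.imwrite('pics/lift.png',cv2.resize(cv2.cvtColor(im['color'],cv2.COLOR_RGB2BGR)[max(v-60,0):v+60,u-70:u+70],None,fx=4,fy=4))
E
```

```text
[ 0.59279844 -0.21963922  0.26975883] [0.00479887 0.64006288 0.76830666 0.00116093] 0.00912130537975249 [ 0.23550781 -0.10342825 -1.91746238]
[(array([ 0.521, -0.044,  0.001]), 0.75), (array([ 0.352, -0.323, -0.002]), 0.73), (array([ 0.59 , -0.219,  0.159]), 0.51)]
[(array([ 0.354, -0.328,  0.002]), 0.89), (array([ 0.592, -0.215,  0.156]), 0.87), (array([ 0.516, -0.042, -0.001]), 0.85)]
```

View pics/lift.png

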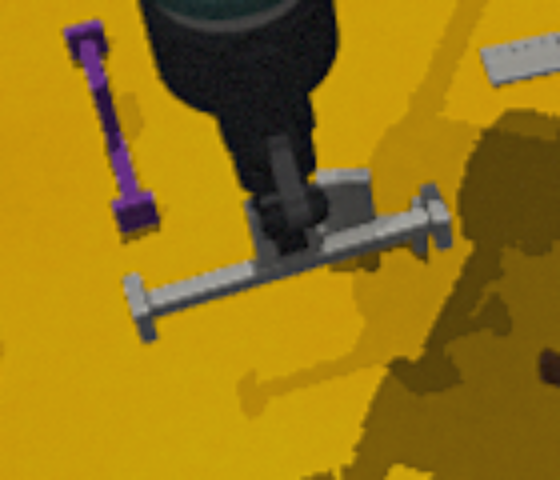

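The picture shows the long pin held level by its tab, with collars at about (140,305) and (435,215). Now I'll carry it over the fixture.

Request:
drive_tool(
  targets=[
    [-0.006,0.03,0,-2],
    [-0.01,0.05,0,-3],
    [-0.01,0.05,0,-3],
    [-0.01,0.05,0,-3],
    [-0.01,0.05,0,-3],
  ],
)

```text
clock: 10.92
position: [0.5439, 0.0128, 0.2632]
ee_rot: [-0.001, 0.73, 0.684, -0.001]
contact_force: [0.7, -0.1, -2.5]
width: 0.009
```

Request:
drive_tool(
  targets=[
    [-0.01,0.05,0,-3],
    [-0.01,0.05,0,-2],
    [-0.006,0.03,0,0],
    [-0.0008,0.01,0,0],
    [0,0,0,0],
  ],
)

```text
clock: 11.55
position: [0.5181, 0.1512, 0.264]
ee_rot: [-0.0, 0.758, 0.653, -0.001]
contact_force: [0.3, -1.0, -1.6]
width: 0.0092
```

Request:
drive_tool(
  targets=[
    [0,0,-0.02,0],
    [0,0,-0.015,0],
    [0,0,0,0],
    [0,0,0,0],
    [0,0,0,0],
  ],
)

```text
clock: 12.18
position: [0.5187, 0.1511, 0.2306]
ee_rot: [0.0, 0.758, 0.652, 0.001]
contact_force: [0.6, 0.3, -1.5]
width: 0.0091
```

```bash
python3 - <<'E'
from h import *
s=sensors.get_state();q=s['ee_rot'];print(s['position'],q.round(4),2*np.degrees(np.arctan2(q[2],q[1]))-90,s['contact_force'])
o=[]
for c in('top','scene'):
    im=snap(c);K=4
    print([(np.round(r['point'],3),round(r['score'],2)) for r in spotter.landmark_of('lock_pin',c)])
    img=np.clip(cv2.resize(cv2.cvtColor(im['color'],cv2.COLOR_RGB2BGR),None,fx=K,fy=K,interpolation=cv2.INTER_CUBIC)*1.4,0,255).astype('uint8')
    a=np.radians(81.3);R=np.array([[np.cos(a),-np.sin(a)],[np.sin(a),np.cos(a)]])
    def pl(P,col):
        P=np.array(P,float);P[:,:2]=P[:,:2]@R.T+[.5195,.1505];cv2.polylines(img,[np.round((proj(im,P)+.5)*K).astype(int)],True,col,1)
    z=s['position'][2]-.1066
    for t in(-.072,.072):pl([(t-.004,-.012,z+.024),(t+.004,-.012,z+.024),(t+.004,.012,z+.024),(t-.004,.012,z+.024)],(0,0,255))
    for t in(-.005,.005):pl([(-.068,t,z+.017),(.068,t,z+.017)],(255,0,255))
    for t in(-.05,.05):pl([(t-.004,-.016,.086),(t+.004,-.016,.086),(t+.004,.016,.086),(t-.004,.016,.086)],(0,255,0))
    u,v=proj(im,(.5195,.1505,.1))[0];o.append(img[int(v-50)*K:int(v+50)*K,int(u-50)*K:int(u+50)*K])
cv2.imwrite('pics/over.png',np.hstack(o))
E
```

```text
[0.51874721 0.15108441 0.23061657] [4.000e-04 7.582e-01 6.520e-01 6.000e-04] -8.615418923844047 [ 0.57872582  0.29698615 -1.47136129]
[(array([0.516, 0.15 , 0.122]), 0.85), (array([ 0.353, -0.326,  0.   ]), 0.75), (array([ 0.517, -0.047, -0.   ]), 0.63)]
[(array([ 0.517, -0.045, -0.001]), 0.79), (array([ 0.353, -0.328,  0.002]), 0.7), (array([0.52 , 0.152, 0.126]), 0.56)]
```

View pics/over.png

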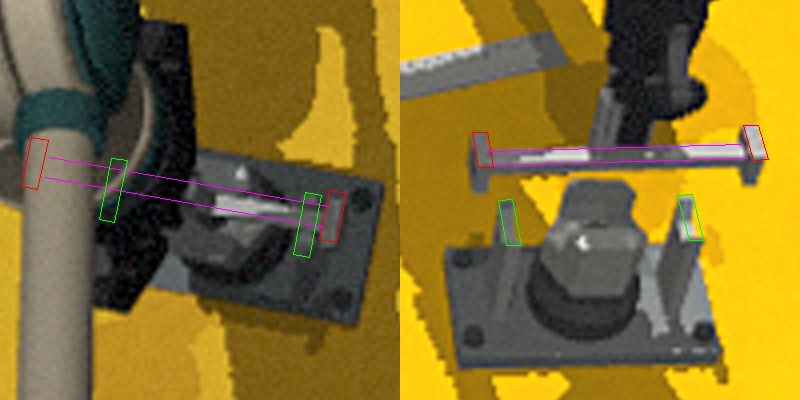

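Request:
drive_tool(
  targets=[
    [0.001,-0.0005,-0.015,0],
    [0,0,-0.015,0],
    [0,0,-0.01,0],
    [0,0,-0.006,0],
    [0,0,0,0],
  ],
)

```text
clock: 13.0
position: [0.5191, 0.1507, 0.1833]
ee_rot: [-0.0, 0.758, 0.652, -0.0]
contact_force: [0.5, -0.1, -2.2]
width: 0.0091
```

Request:
drive_tool(
  targets=[
    [0,0,-0.003,0],
    [0,0,-0.003,0],
    [0,0,-0.003,0],
    [0,0,-0.001,0],
    [0,0,0,0],
  ],
)

```text
clock: 13.62
position: [0.5192, 0.1507, 0.1739]
ee_rot: [0.0, 0.758, 0.652, -0.0]
contact_force: [0.1, 0.2, -1.4]
width: 0.009
```

Request:
drive_tool(
  targets=[
    [0,0,-0.001,0],
    [0,0,-0.001,0],
    [0,0,0,0],
    [0,0,0,0],
    [0,0,0,0],
  ],
)

```text
clock: 14.25
position: [0.5194, 0.1508, 0.1735]
ee_rot: [0.0, 0.758, 0.652, 0.001]
contact_force: [-2.1, -0.3, 7.4]
width: 0.0092
```

```bash
python3 - <<'E'
from h import *
im=snap('scene');K=5
img=np.clip(cv2.resize(cv2.cvtColor(im['color'],cv2.COLOR_RGB2BGR),None,fx=K,fy=K,interpolation=cv2.INTER_CUBIC)*1.4,0,255).astype('uint8')
u,v=proj(im,(.5195,.1505,.08))[0];cv2.imwrite('pics/home.png',img[int(v-50)*K:int(v+50)*K,int(u-60)*K:int(u+60)*K])
print([(np.round(r['point'],3),round(r['score'],2)) for r in spotter.landmark_of('lock_pin','scene')])
E
```

```text
[(array([ 0.519, -0.043, -0.002]), 0.72), (array([ 0.355, -0.326, -0.001]), 0.59), (array([0.521, 0.152, 0.066]), 0.57)]
```

View pics/home.png

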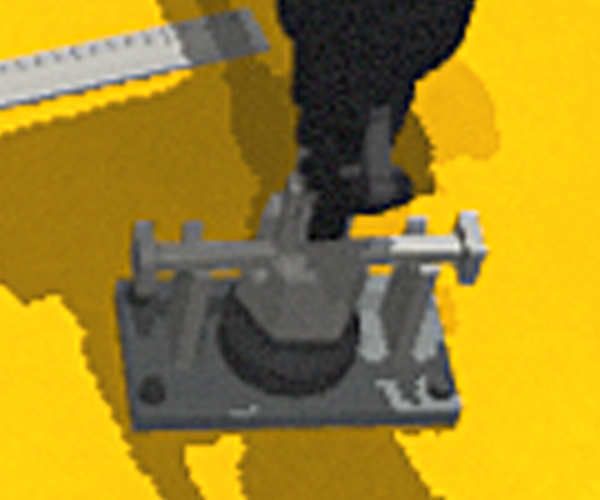

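The pin has bottomed out at the expected home height: TCP z 0.1735, upward force, and the bar in both notches. Releasing.

Request:
drive_tool(
  targets=[
    [0,0,0.001,0],
    [0,0,0,0],
    [0,0,0,0],
    [0,0,0,0],
    [0,0,0,0],
  ],
  jaw=0.05,
)

```text
clock: 14.98
position: [0.5192, 0.1507, 0.1728]
ee_rot: [-0.0, 0.758, 0.652, -0.0]
contact_force: [-0.2, -0.1, 0.8]
width: 0.0502
```

Request:
drive_tool(
  targets=[
    [0,0,0.02,0],
    [0,0,0.04,0],
    [0,0,0.05,0],
    [0,0,0.03,0],
    [-0.03,-0.05,0,0],
  ],
)

```text
clock: 15.6
position: [0.4922, 0.1019, 0.3157]
ee_rot: [0.002, 0.757, 0.654, 0.004]
contact_force: [-0.7, -1.9, -0.3]
width: 0.0499
```

Request:
drive_tool(
  targets=[
    [-0.03,-0.05,0,0],
    [-0.03,-0.05,0,0],
    [-0.03,-0.05,0,0],
    [-0.03,-0.05,0,0],
    [0,0,0,0],
  ],
)

```text
clock: 16.23
position: [0.3674, -0.1021, 0.3131]
ee_rot: [0.0, 0.761, 0.649, -0.001]
contact_force: [1.3, 0.4, 0.3]
width: 0.0497
```

```bash
python3 - <<'E'
from h import *
s=sensors.get_state();print(s['clock'],s['position'],s['contact_force'])
o=[]
for c in('top','scene'):
    im=snap(c);K=4
    print([(np.round(r['point'],3),round(r['score'],2)) for r in spotter.landmark_of('lock_pin',c)])
    img=np.clip(cv2.resize(cv2.cvtColor(im['color'],cv2.COLOR_RGB2BGR),None,fx=K,fy=K,interpolation=cv2.INTER_CUBIC)*1.4,0,255).astype('uint8')
    a=np.radians(81.3);R=np.array([[np.cos(a),-np.sin(a)],[np.sin(a),np.cos(a)]])
    def pl(P,col):
        P=np.array(P,float);P[:,:2]=P[:,:2]@R.T+[.5195,.1505];cv2.polylines(img,[np.round((proj(im,P)+.5)*K).astype(int)],True,col,1)
    z=.067
    for t in(-.072,.072):pl([(t-.004,-.012,z+.024),(t+.004,-.012,z+.024),(t+.004,.012,z+.024),(t-.004,.012,z+.024)],(0,0,255))
    pl([(-.015,-.005,.129),(.015,-.005,.129),(.015,.005,.129),(-.015,.005,.129)],(255,0,0))
    u,v=proj(im,(.5195,.1505,.08))[0];o.append(img[int(v-50)*K:int(v+50)*K,int(u-50)*K:int(u+50)*K])
cv2.imwrite('pics/final.png',np.hstack(o))
E
```

```text
16.225 [ 0.36737821 -0.10209924  0.31306152] [1.25764191 0.4297447  0.27648895]
[(array([ 0.519, -0.047, -0.   ]), 0.79), (array([ 0.352, -0.325, -0.   ]), 0.68), (array([0.515, 0.151, 0.068]), 0.61)]
[(array([0.52 , 0.153, 0.067]), 0.94), (array([ 0.357, -0.325, -0.   ]), 0.89), (array([ 0.516, -0.043, -0.002]), 0.7)]
```

View pics/final.png

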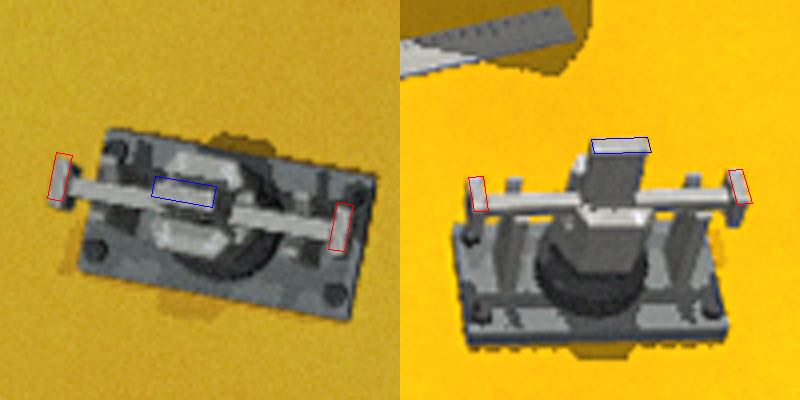

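The pin rests on the home model in both views: bar in both notches and through the slot, collars outside the ears, tab upright. The gripper is clear.

```bash
python3 -c "
from rig import manip
print(manip.sign_off())"
```

```text
the job is handed in; nothing more can be done
None
```

The job is done and handed in at about 16 s of the 54 s allowed; the hand-in gives no verdict.

- **Nut:** I gripped it on its flats and turned it 40° clockwise. Afterwards its slot matched the lined-up position in both camera views.
- **Pin:** I picked up the long grey pin by its tab, laid it across both notches and through the slot, let go and moved the arm clear. It touched down at the expected 67 mm height.

**Last checks:** both final pictures show the bar in the notches and slot, the collars outside the ears and the tab upright. The networks put the pin at z 0.067 to 0.068 m, against 0.067 m for home. They differed by about 5 mm in x between the two cameras, roughly their stated accuracy. No check failed.

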